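Unclip the light shield from a water analyser

ROBOT

A 6-joint arm with a two-finger parallel gripper is mounted at the origin on the work surface. World frame = base frame: x ahead of the robot, y to its left, z up, the work surface at z = 0. Lengths are in m, angles in degrees, forces in N, time in s.
With the tool pointing down it reaches from about 0.25 to 0.725 m from the base axis. Payload 9.7 kg.
Tool frame: the origin (TCP) lies between the finger pads; the fingertips stand 11 mm ahead of it and the grasp point (between the pads) lies 8 mm behind it; z points along the fingers, y is the direction in which the jaws open and shut (so a half turn about z gives the same grasp; the last joint's range is limited). The gripper opens to 85 mm and grips with 20 to 120 N. Pads are 22 mm wide; open, the fingers measure 114 mm over their backs; the gripper's body (76 mm by 85 mm) begins 54 mm behind the grasp point. The pads swing forward as they close: fully open they stand 13 mm farther back than shut.
Start: joints at [65.088, 4.979, 10.078, 95.1, 0, 90], TCP at [0.232, 0.499, 0.242] pointing down, gripper open.
Joint ranges: [-179.16, 179.16], [-48.56, 103.87], [-65.8, 70.77], [-126.05, 130.52], [-82.76, 87.17], [-180, 180]. Speed limits (degrees/s): [127.2, 127.2, 147.25, 180, 180, 180].

INTERFACE

Orientations are given as [roll, pitch, yaw] about the fixed x, y, z axes, in that order (R = Rz(yaw) Ry(pitch) Rx(roll)).
In Python, from workcell import bot gives the robot as it stands.
- The arm moves only by the tool play_rows, never from a script. Its argument "targets" is a list of rows, each an object of numbers: "fingers": the gripper command: -1 is shut, 1 is fully open, values between are in proportion; "x", "y", "z": the shift along the tool's x, y, z in m; "wx", "wy", "wz": the turn, a rotation vector about the tool's x, y, z in degrees. In form: [{"fingers": .., "x": .., "y": .., "z": .., "wx": .., "wy": .., "wz": ..}, ...]. A call has 1 to 20 rows; each row is the pose to reach, as a shift and turn from the pose commanded when the call began, along the tool's axes at that moment; what a row does not reach only later rows make up. A row lasts 1/12 s, in which the tool goes at most 41.7 mm and 7.16 degrees, less where a joint would pass 70% of its speed; a pose out of reach is approached as far as the arm can. A call with a gripper value outside its range is refused whole. The fingers move at their own pace and stop on an object; "grip_force" is the grip in N (left out, the last holds). Time passes only in rows, so rows that repeat a pose let the fingers close. It gives the time, the measured TCP pose, the force and the opening at its end, in the units of the state.
- bot.get_obs(): the state, without advancing time (a new reading comes with each control period).
- bot.camera(name): name is "scene" or "top" or "wrist"; returns (picture, depth): 480x640x3 uint8, blue, green, red; 480x640 float32, m along the optical axis (not along the pixel's ray), 0 where there is no reading.
- bot.get_calibration(name): a dict with "fx", "fy", "cx", "cy" (pixels), "camera_from_world" (4x4, takes a point from world to camera coordinates). Camera axes: x right, y down, z forward; pixel columns grow to the right and rows downward; lengths in m; the calibration is good to about 2 mm. A picture is of the moment at which its call begins: read the wrist's pose just before it. get_calibration takes no time and is no camera call; for the wrist camera it gives the pose at the moment of the call.
- bot.job_done(): hands the job in, once; it reports no verdict.
Trained networks look in the newest picture that a camera, given by its name, has taken for a name from the list of things; names that differ only in an ending like _2 or _b are one class to them, and where a whole thing is asked for, a point or a joint stands for the part that bears it (a point fixed in the world has none). Each returns a list of dicts, best first, with "confidence" (0 to 1); they miss things now and then, are a little off and sometimes report something else, mostly with a low value. They report only what shows in the picture. A call takes as long as a camera call. They do not tell look-alikes from the thing itself.
- bot.look_for(query, camera): "extent" ([left, top, right, bottom] in pixels, round what is visible of it).
- bot.outline_of(query, camera): "region" (480x640 bool, what is visible of it) and "extent" ([left, top, right, bottom] in pixels, round what is visible of it).
- bot.place_of(query, camera): "point" ([row, column] in pixels: a listed point, or the origin of a listed thing).
The state is a dict: "time": time; "q": joint angles; "qd": joint speeds; "joint_efforts": joint torques, N m; "ee_pos": TCP position; "tcp_rot": TCP orientation; "wrist_force": force on the tool from outside, world axes, zero at the start; "torque": the same for the moment, N m; "opening": finger opening in m.
Only numpy, scipy, OpenCV 4.12 (cv2) and the standard library are available. Lean on these libraries where they do the work, as an engineer would, in place of code of your own. Each camera call takes 0.05 s, during which the arm holds its last target.

TASK

Take the black light shield off the sloping panel of the water analyser: press its two blue side tabs together so that it unsnaps, lift it off, and set it down gently, upright and flat, on the floor of the empty recess in the white foam tray, then let go. Do not drop it and leave all the other things on the bench standing where they are.

Things in the scene. Friction and masses are not known exactly. Their poses are not given: they have to be found in the camera images.
- analyser: Fixed water analyser: light grey console 200 mm wide (y), mid-grey panel tilted 30 degrees, facing up and away from the robot: outward normal [0.5, 0, 0.866], up-slope [-0.866, 0, 0.5] in this frame. Origin on the table straight below the bay centre; x ahead, y left, z up at yaw 0. Spans x -155 to +70 mm; panel edge 55 mm high at +x, 165 mm at the robot's side. In either half of the bench.
- bay (a point): Centre of the bay opening (62 mm up-slope by 50 mm in y) in the panel, at the panel's surface, 95 mm above the analyser's origin; axes as the analyser body (z vertical). The panel is flat around it; the screen and buttons stand under 4 mm proud.
- shield_grip (a point): Loose black light shield, about 95 g: half-way between its two blue tabs, 27 mm above its base flange. z away from the base (the panel's normal while clipped), y towards the left tab, x down-slope. Hood 72 x 36 mm, 42 mm high; flange 80 x 64 mm rests on the panel; skirt and hooks reach 12 mm below it, so set free on a floor this point is 39 mm above the floor.
- tab_left (a joint): Travel of the blue tab on the shield's +y side: 0 free, 0.009 m fully pressed towards the hood. Tabs are upright plates 28 mm wide (x), from 10 to 44 mm above the panel, 58 mm over both outer faces free, 40 mm fully pressed. Spring 2 N at first, 5 N fully pressed; springs back by itself. A squeeze of 15 to 30 N presses both home and holds the shield for carrying.
- tab_right (a joint): The same for the tab on the -y side, 0 to 0.009 m. Each tab has a hook under the panel: pulled unpressed, the shield stays locked; with both tabs pressed 7 mm or more (fully is safest) it lifts off along the panel's normal, clear after 15 mm. Clipped, it has 2 mm of play in the bay.
- tray: Fixed white foam tray 220 x 170 mm, 28 mm high. Origin on the table under the centre of its empty recess, 130 mm (x) by 150 mm (y), floor 8 mm above the table, walls 20 mm deep; x ahead, y left, z up at yaw 0. Beyond the recess (x 65 to 145 mm) a foam block with three loose vials. In the other half of the bench from the analyser.
- tray_in (a point): Centre of the recess floor of the tray, 8 mm above the table; axes as the tray.
- vial0: Loose white-capped vial, 19 mm across, 54 mm tall, in a hole of the tray's foam block at tray x 105, y -50 mm; cap top 70 mm above the table. Origin under its base. To be left alone.
- vial1: Loose white-capped vial, 19 mm across, 54 mm tall, in a hole of the tray's foam block at tray x 105, y 0 mm; cap top 70 mm above the table. Origin under its base. To be left alone.
- vial2: Loose white-capped vial, 19 mm across, 54 mm tall, in a hole of the tray's foam block at tray x 105, y 50 mm; cap top 70 mm above the table. Origin under its base. To be left alone.
- beaker: White cup, 52 mm across, 55 mm tall, loose on the table near the tray's robot side. Origin under its base. To be left alone.
- screwdriver: Screwdriver lying on the table along y, beyond the low edge of the analyser. To be left alone.
- bottle: White bottle with a blue cap, 66 mm across, 160 mm tall, at the left of the bench. Origin under its base. To be left alone.
- jar: Amber jar, 60 mm across, 75 mm tall, at the right of the bench. Origin under its base. To be left alone.
Things that resemble listed ones, but are neither listed nor needed, are in the scene too. Leave any green or pink look-alike of the part that bears shield_grip alone.

How it is judged:
By the outcome, as a careful person would: the job done as asked, in the order asked, and still so for the second after the job is handed in, with the robot touching nothing.
It also fails if it takes over 42 s, if anything falls off the work surface, if the arm or the gripper's body presses on something with over 40 N, if the wrist force passes 120 N, or if a joint passes its speed limit or range.

## Working session

There is one attempt and no reset: what is moved stays moved. The work goes in short steps, Python scripts to look and compute and a tool call to move; the robot and the scene stay as the last step left them, time stands still between calls to the robot, and variables do not carry over. Pictures are saved under pics/ and viewed, and the job is handed in when it is done.

Besides the shell and the picture viewer there is one more tool, called after "Request:" in YAML: its name, and indented under it one key for each argument. play_rows: Moves the arm, as the interface text tells. Its arguments: {"type":"object","properties":{"targets":{"type":"array","items":{"type":"object","properties":{"fingers":{"type":"number"},"x":{"type":"number"},"y":{"type":"number"},"z":{"type":"number"},"wx":{"type":"number"},"wy":{"type":"number"},"wz":{"type":"number"}}}},"grip_force":{"type":"number"}},"required":["targets"]}

```bash
ls; mkdir -p pics
python3 - <<'E'
from workcell import bot
import cv2,numpy as np
print(bot.get_obs())
for c in ["scene","top"]:
    im,d=bot.camera(c); cv2.imwrite(f"pics/{c}0.png",im); np.save(f"pics/{c}0.npy",d)
    k=bot.get_calibration(c); print(c,k)
    for q in ["shield_grip","bay","tray_in"]:
        print(q,bot.place_of(q,c))
E
```

```text
pics
{'time': 0.0, 'q': array([ 6.50884321e+01,  5.01080247e+00,  1.00327220e+01,  9.50996825e+01,
       -2.32422369e-03,  9.00010923e+01]), 'qd': array([ 0.00497352,  0.00331433,  0.02072287,  0.05183437, -0.01480027,
        0.00958364]), 'joint_efforts': array([ 5.94907324e-04, -5.20390248e+01,  4.64797390e+01,  1.62436691e-02,
       -1.36020995e-05, -3.76036098e-06]), 'ee_pos': array([0.23158517, 0.49861752, 0.24157041]), 'tcp_rot': array([-1.79922237e+02,  2.32570409e-03,  1.55087343e+02]), 'wrist_force': array([0.28318787, 0.57357274, 1.08864115]), 'torque': array([ 0.01052449, -0.0469391 ,  0.04038577]), 'opening': 0.08514901962967207}
scene {'fx': 465.7030914136006, 'fy': 465.7030914136006, 'cx': 313.2176955364141, 'cy': 241.49342732507822, 'camera_from_world': array([[-0.26926887,  0.96285322, -0.02019762,  0.14431183],
       [ 0.60285141,  0.1521625 , -0.78320927, -0.24323432],
       [-0.75104225, -0.22307004, -0.62143005,  1.60835242],
       [ 0.        ,  0.        ,  0.        ,  1.        ]])}
shield_grip [{'point': [212.0, 229.8], 'confidence': 0.82}, {'point': [262.9, 297.7], 'confidence': 0.81}, {'point': [300.5, 207.4], 'confidence': 0.66}]
bay []
tray_in [{'point': [289.6, 401.2], 'confidence': 0.56}, {'point': [211.6, 230.8], 'confidence': 0.42}]
top {'fx': 568.7689257622773, 'fy': 568.7689257622773, 'cx': 324.30721643094284, 'cy': 238.36541023414802, 'camera_from_world': array([[ 0.00499359, -0.99986835, -0.01543831,  0.01769311],
       [-0.99916644, -0.00436339, -0.04058793,  0.53492856],
       [ 0.04051522,  0.01562812, -0.99905669,  1.41231863],
       [ 0.        ,  0.        ,  0.        ,  1.        ]])}
shield_grip [{'point': [235.2, 346.5], 'confidence': 0.88}, {'point': [164.9, 409.0], 'confidence': 0.85}, {'point': [250.2, 429.6], 'confidence': 0.84}]
bay [{'point': [256.6, 429.5], 'confidence': 0.71}]
tray_in [{'point': [228.8, 244.0], 'confidence': 0.73}]
```

View pics/scene0.png

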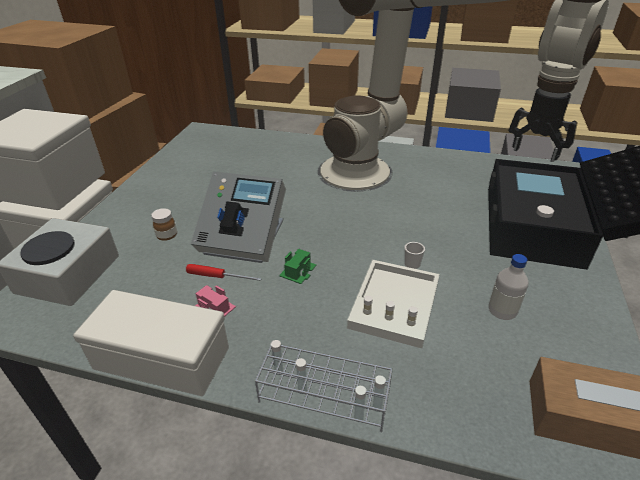

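View pics/top0.png

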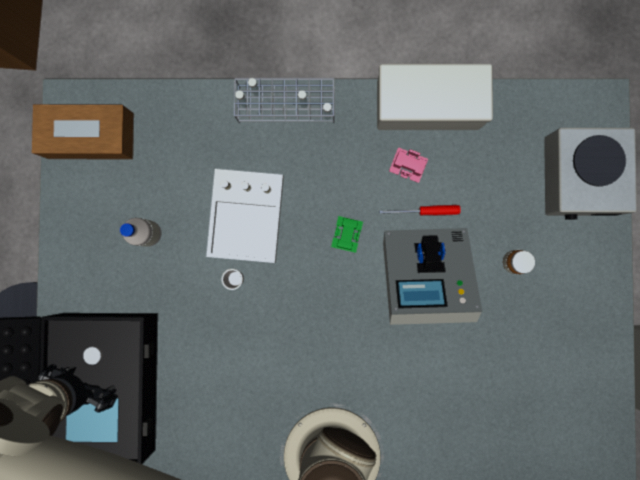

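Run:
```python
import cv2
a=cv2.imread("pics/top0.png")[140:300,320:480]; b=cv2.imread("pics/scene0.png")[170:340,160:330]
cv2.imwrite("pics/crop0.png",cv2.hconcat([cv2.resize(a,(400,400),interpolation=2),cv2.resize(b,(400,400),interpolation=2)]))
```

```text
(no output)
```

View pics/crop0.png

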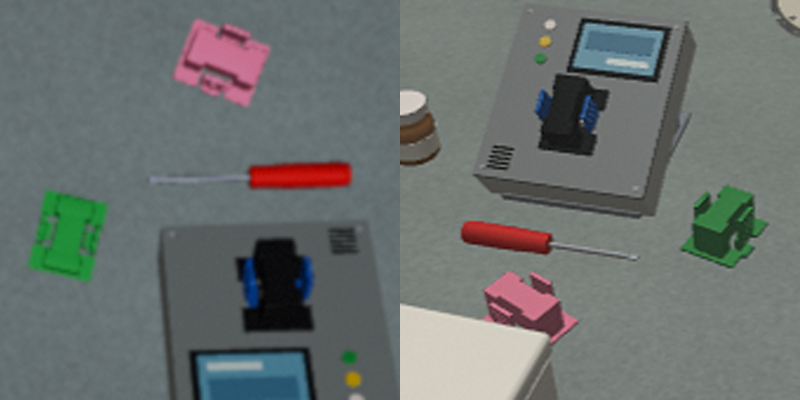

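The candidates in the top view (row, col) are green (235,346), pink (165,409) and black with blue tabs (250,430). The black one sits clipped on the console's panel, so it is the target. The tray is around (225,245) on the left, with the beaker at (279,231).

```bash
cat > h.py <<'E'
import numpy as np,cv2
from workcell import bot
def cloud(d,k):
    v,u=np.mgrid[:480,:640]
    P=np.stack([(u-k["cx"])/k["fx"]*d,(v-k["cy"])/k["fy"]*d,d],-1)
    T=np.linalg.inv(k["camera_from_world"])
    return P@T[:3,:3].T+T[:3,3]
E
python3 - <<'E'
from h import *
for c in ["top","scene"]:
    im=cv2.imread(f"pics/{c}0.png"); d=np.load(f"pics/{c}0.npy"); k=bot.get_calibration(c); W=cloud(d,k)
    hsv=cv2.cvtColor(im,cv2.COLOR_BGR2HSV)
    x0,y0,x1,y1=(385,225,480,325) if c=="top" else (190,165,290,270)
    m=np.zeros((480,640),bool); m[y0:y1,x0:x1]=1
    t=m&(d>0)&(W[...,2]>.06)&(W[...,2]<.2)
    P=W[t]
    # ransac plane
    rng=np.random.default_rng(0);best=None
    for _ in range(400):
        a=P[rng.choice(len(P),3,False)]; n=np.cross(a[1]-a[0],a[2]-a[0]); 
        if np.linalg.norm(n)<1e-9: continue
        n/=np.linalg.norm(n); n*=np.sign(n[2]); s=abs((P-a[0])@n)<.002
        if best is None or s.sum()>best.sum(): best=s
    Q=P[best]; c0=Q.mean(0); n=np.linalg.svd(Q-c0,full_matrices=False)[2][2]; n*=np.sign(n[2])
    print(c,"plane",c0,n,"yaw",np.degrees(np.arctan2(n[1],n[0])),"tilt",np.degrees(np.arccos(n[2])),best.sum())
    dist=(W-c0)@n
    blue=m&(hsv[...,0]>100)&(hsv[...,0]<130)&(hsv[...,1]>140)&(dist>.006)&(d>0)
    nc,lab,st,ce=cv2.connectedComponentsWithStats(blue.astype(np.uint8))
    for i in range(1,nc):
        if st[i,4]>5: 
            B=W[lab==i]; print(" blue",st[i],B.mean(0),B.min(0),B.max(0),"h",dist[lab==i].max())
    hood=m&(dist>.036)&(dist<.05)&(d>0)&(hsv[...,2]<70); print(" hoodtop",hood.sum(),W[hood].mean(0),np.median(dist[hood]))
    # analyser outline in xy
    pl=m&(abs(dist)<.003)
    r=cv2.minAreaRect((W[pl][:,:2]*1000).astype(np.float32)); print(" panel rect",r)
    # tray
    x0,y0,x1,y1=(200,160,290,270) if c=="top" else (345,255,445,345)
    m=np.zeros((480,640),bool); m[y0:y1,x0:x1]=1
    for lo,hi in [(.022,.034),(.004,.014)]:
        s=m&(W[...,2]>lo)&(W[...,2]<hi)&(im.min(-1)>110)
        s=cv2.morphologyEx(s.astype(np.uint8),cv2.MORPH_OPEN,np.ones((2,2)))>0
        print(" tray",s.sum(),np.median(W[s][:,2]),cv2.minAreaRect((W[s][:,:2]*1000).astype(np.float32)))
    s=m&(W[...,2]>.06)&(W[...,2]<.08); print(" vials z",W[s].max(0) if s.any() else None)
    for q in ["tray","beaker","vial0","analyser"]:
        for r in bot.place_of(q,c)[:3]: print(q,r, W[int(r["point"][0]),int(r["point"][1])])
E
```

```text
top plane [ 0.45134359 -0.22900698  0.11707076] [0.50273648 0.01630923 0.86428585] yaw 1.8580759604232937 tilt 30.19874102703065 3445
 blue [416 243   7  18  83] [ 0.50062207 -0.20127436  0.1199546 ] [ 0.48157276 -0.20994348  0.09193196] [ 0.52163711 -0.19654308  0.14302856] h 0.047514364405706236
 blue [437 243   8  17  79] [ 0.50105036 -0.25022398  0.1257377 ] [ 0.48413721 -0.25577992  0.0950181 ] [ 0.5207199  -0.23627543  0.14671226] h 0.04911108793061275
 hoodtop 398 [ 0.50662071 -0.22607233  0.1326641 ] 0.04118914639440573
 panel rect ((461.0979919433594, -228.28244018554688), (192.2731170654297, 200.53738403320312), 1.9913815259933472)
 tray 2510 0.027273287384421474 ((582.4457397460938, 146.12799072265625), (312.6177673339844, 220.9176483154297), 85.29608154296875)
 tray 2475 0.007729467077618901 ((547.45849609375, 144.59033203125), (303.9634704589844, 130.44947814941406), 85.22237396240234)
 vials z [0.67282703 0.27125381 0.076755  ]
tray {'point': [231.0, 244.6], 'confidence': 0.96} [0.55269303 0.2225254  0.00652843]
beaker {'point': [279.9, 234.0], 'confidence': 0.79} [0.43
[... 1355 characters left out ...]
7578125), 87.06336975097656)
 vials z [0.68153197 0.27140001 0.07347139]
tray {'point': [276.8, 226.7], 'confidence': 0.68} [ 6.04936540e-01 -2.14524251e-01 -3.30473580e-04]
tray {'point': [296.6, 400.0], 'confidence': 0.57} [0.57668538 0.22795519 0.01056695]
beaker {'point': [264.2, 414.0], 'confidence': 0.94} [0.45713514 0.24801896 0.01543716]
vial0 {'point': [329.3, 409.9], 'confidence': 0.73} [0.69087074 0.26043755 0.02864142]
vial0 {'point': [314.1, 367.2], 'confidence': 0.53} [0.66913574 0.16403744 0.02716418]
vial0 {'point': [323.3, 386.8], 'confidence': 0.46} [0.68689558 0.20961096 0.02926649]
analyser {'point': [249.9, 242.2], 'confidence': 0.8} [ 0.5572256  -0.18251376  0.05830751]
```

```bash
cat >> h.py <<'E'
from scipy.spatial.transform import Rotation as Ro
def pose():
    o=bot.get_obs(); return np.array(o["ee_pos"]),Ro.from_euler("xyz",o["tcp_rot"],degrees=True),o
def rel(p,R,p0=None,R0=None):
    if p0 is None: p0,R0,_=pose()
    s=R0.inv().apply(np.array(p)-p0); w=(R0.inv()*R).as_rotvec(degrees=True)
    return s.round(4),w.round(2)
def shieldR(yaw,flip,tilt=30):
    # tool z = -normal ; tool y = +-left
    n=np.array([np.sin(np.radians(tilt)),0,np.cos(np.radians(tilt))]); y=np.array([0,1.,0])*(1 if flip else -1)
    z=-n; x=np.cross(y,z); return Ro.from_euler("z",yaw,degrees=True)*Ro.from_matrix(np.c_[x,y,z])
E
python3 - <<'E'
from h import *
im=cv2.imread("pics/top0.png"); d=np.load("pics/top0.npy"); k=bot.get_calibration("top"); W=cloud(d,k)
for lo,hi in [(.02,.036),(.003,.013)]:
    s=np.zeros((480,640),np.uint8); s[160:275,200:290]=((W[...,2]>lo)&(W[...,2]<hi)&(im.min(-1)>100))[160:275,200:290]
    n,l,st,ce=cv2.connectedComponentsWithStats(s); i=1+st[1:,4].argmax(); P=W[l==i]
    print(st[i],np.median(P[:,2]),cv2.minAreaRect((P[:,:2]*1000).astype(np.float32)))
n=Ro.from_euler("z",1.9,degrees=True).apply([.5,0,.866])
bay=np.array([.4875,-.2272,.0955])
print("grip",bay+.027*n)
for f in (0,1):
    R=shieldR(1.9,f); print(f,R.as_euler("xyz",degrees=True)); print(rel(bay+.14*n,R))
    print("down",rel([.45,.1,.32],shieldR(1.9,f,0)))
E
```

```text
[ 207  169   76   94 2737] 0.02753124384477923 ((590.8236694335938, 219.15115356445312), (171.66554260253906, 220.4678497314453), 85.0618896484375)
[ 212  202   64   57 2757] 0.007611702396322917 ((556.0946655273438, 223.63668823242188), (149.27696228027344, 130.49436950683594), 85.0652084350586)
grip [ 0.50099258 -0.22675241  0.118882  ]
0 [180.   30.    1.9]
(array([-0.6003, -0.5191,  0.0256]), array([ 39.81,  -9.49, 148.58]))
down (array([-0.366 , -0.2697, -0.0777]), array([  0.  ,   0.  , 153.19]))
1 [-180.   -30.  -178.1]
(array([-0.6003, -0.5191,  0.0256]), array([  7.02,  29.45, -26.19]))
down (array([-0.366 , -0.2697, -0.0777]), array([ -0.  ,   0.  , -26.81]))
```

Request:
play_rows:
  targets:
    - {"fingers": 1, "z": -0.04}
    - {"fingers": 1, "z": -0.08, "wz": 7}
    - {"fingers": 1, "z": -0.08, "wz": 7}

```text
$.targets[0]: bad value
```

Run:
```python
from h import *
p,R,o=pose(); print(p,o["tcp_rot"],o["q"],o["time"])
```

```text
[0.23167456 0.49881735 0.24228718] [-1.79999436e+02  1.46687363e-03  1.55086657e+02] [ 6.50883287e+01  4.97878692e+00  1.00784321e+01  9.51002093e+01
 -1.46685717e-03  9.00016714e+01] 0.8
```

Request:
play_rows:
  targets:
    - {"fingers": 1, "x": 0, "y": 0, "z": -0.04, "wx": 0, "wy": 0, "wz": 0}
    - {"fingers": 1, "x": 0, "y": 0, "z": -0.08, "wx": 0, "wy": 0, "wz": 7}
    - {"fingers": 1, "x": 0, "y": 0, "z": -0.08, "wx": 0, "wy": 0, "wz": 7}

```text
time: 1.05
ee_pos: [0.2319, 0.4994, 0.3298]
tcp_rot: [179.5, -0.1, 147.7]
wrist_force: [0.3, 0.5, 1.9]
opening: 0.0853
```

Run:
```python
from h import *
p,R,o=pose(); print(p,o["tcp_rot"],o["q"],o["time"])
```

```text
[0.23193616 0.49939049 0.32981713] [ 1.79473699e+02 -6.92272444e-02  1.47671148e+02] [6.50876769e+01 7.64183445e+00 2.29432757e+01 1.04770608e+02
 7.10378910e-04 9.74168499e+01] 1.05
```

Run:
```python
from h import *
n=Ro.from_euler("z",1.9,degrees=True).apply([.5,0,.866])
bay=np.array([.4875,-.2272,.0955])
p0,R0,_=pose(); p0=np.array([.2317,.4988,.3223]);R0=Ro.from_euler("xyz",[180,0,148.09],degrees=True)
print(rel([.48,.1,.33],shieldR(1.9,1,10),p0,R0)); print(rel(bay+.16*n,shieldR(1.9,1),p0,R0))
```

```text
(array([-0.4216, -0.2073, -0.0077]), array([  2.95,   9.71, -33.72]))
(array([-0.6674, -0.4366,  0.0882]), array([  8.85,  29.12, -33.03]))
```

Request:
play_rows:
  targets:
    - {"fingers": 1, "x": -0.42, "y": -0.207, "z": -0.008, "wx": 3, "wy": 10, "wz": -34}
    - {"fingers": 1, "x": -0.42, "y": -0.207, "z": -0.008, "wx": 3, "wy": 10, "wz": -34}
    - {"fingers": 1, "x": -0.42, "y": -0.207, "z": -0.008, "wx": 3, "wy": 10, "wz": -34}
    - {"fingers": 1, "x": -0.42, "y": -0.207, "z": -0.008, "wx": 3, "wy": 10, "wz": -34}
    - {"fingers": 1, "x": -0.42, "y": -0.207, "z": -0.008, "wx": 3, "wy": 10, "wz": -34}
    - {"fingers": 1, "x": -0.42, "y": -0.207, "z": -0.008, "wx": 3, "wy": 10, "wz": -34}
    - {"fingers": 1, "x": -0.42, "y": -0.207, "z": -0.008, "wx": 3, "wy": 10, "wz": -34}
    - {"fingers": 1, "x": -0.42, "y": -0.207, "z": -0.008, "wx": 3, "wy": 10, "wz": -34}
    - {"fingers": 1, "x": -0.42, "y": -0.207, "z": -0.008, "wx": 3, "wy": 10, "wz": -34}
    - {"fingers": 1, "x": -0.42, "y": -0.207, "z": -0.008, "wx": 3, "wy": 10, "wz": -34}
    - {"fingers": 1, "x": -0.42, "y": -0.207, "z": -0.008, "wx": 3, "wy": 10, "wz": -34}
    - {"fingers": 1, "x": -0.667, "y": -0.437, "z": 0.088, "wx": 9, "wy": 29, "wz": -33}
    - {"fingers": 1, "x": -0.667, "y": -0.437, "z": 0.088, "wx": 9, "wy": 29, "wz": -33}
    - {"fingers": 1, "x": -0.667, "y": -0.437, "z": 0.088, "wx": 9, "wy": 29, "wz": -33}
    - {"fingers": 1, "x": -0.667, "y": -0.437, "z": 0.088, "wx": 9, "wy": 29, "wz": -33}
    - {"fingers": 1, "x": -0.667, "y": -0.437, "z": 0.088, "wx": 9, "wy": 29, "wz": -33}
    - {"fingers": 1, "x": -0.667, "y": -0.437, "z": 0.088, "wx": 9, "wy": 29, "wz": -33}
    - {"fingers": 1, "x": -0.667, "y": -0.437, "z": 0.088, "wx": 9, "wy": 29, "wz": -33}
    - {"fingers": 1, "x": -0.667, "y": -0.437, "z": 0.088, "wx": 9, "wy": 29, "wz": -33}
    - {"fingers": 1, "x": -0.667, "y": -0.437, "z": 0.088, "wx": 9, "wy": 29, "wz": -33}

```text
time: 2.72
ee_pos: [0.5628, -0.2177, 0.2342]
tcp_rot: [-179.7, -29.8, -178.2]
wrist_force: [1.3, 0.7, 0.1]
opening: 0.0855
```

Run:
```python
from h import *
p,R,o=pose(); print(p,o["tcp_rot"],o["q"],o["qd"],o["time"])
n=Ro.from_euler("z",1.9,degrees=True).apply([.5,0,.866])
bay=np.array([.4875,-.2272,.0955])
print(rel(bay+.16*n,shieldR(1.9,1)))
```

```text
[ 0.56276307 -0.21767221  0.23423954] [-179.73312215  -29.76653899 -178.20100587] [-16.88866077  45.38008989  57.47148164 130.46302317  -9.40912378
 -16.37517047] [-32.21328127  45.71341944  56.88243953   4.40733489 -15.63834146
 -28.97460324] 2.7167
(array([-0.004, -0.007, -0.002]), array([-0.22,  0.23, -0.09]))
```

Request:
play_rows:
  targets:
    - {"fingers": 1, "x": 0, "y": 0, "z": 0.01, "wx": 0, "wy": 0, "wz": 0}
    - {"fingers": 1, "x": 0, "y": 0, "z": 0.02, "wx": 0, "wy": 0, "wz": 0}
    - {"fingers": 1, "x": 0, "y": 0, "z": 0.02, "wx": 0, "wy": 0, "wz": 0}
    - {"fingers": 1, "x": 0, "y": 0, "z": 0.02, "wx": 0, "wy": 0, "wz": 0}

```text
time: 3.05
ee_pos: [0.5522, -0.2159, 0.2175]
tcp_rot: [-179.8, -29.8, -178.2]
wrist_force: [-0.9, 0.9, 0.2]
opening: 0.0853
```

Run:
```python
from h import *
p,R,o=pose(); print(p,o["tcp_rot"],o["q"],o["time"])
k=bot.get_calibration("wrist")
im,d=bot.camera("wrist"); cv2.imwrite("pics/w1.png",im); np.save("pics/w1.npy",d); np.save("pics/w1k.npy",k,allow_pickle=True); print(k)
for q in ["shield_grip","bay"]: print(q,bot.place_of(q,"wrist"))
```

```text
[ 0.55223475 -0.21593964  0.21751422] [-179.76532954  -29.83546719 -178.19082682] [-17.00263194  41.81860366  49.93779461 126.54893122  -9.45677013
 -16.47367969] 3.05
{'fx': 406.8521899872562, 'fy': 406.8521899872562, 'cx': 323.8800010344776, 'cy': 241.06320225348563, 'camera_from_world': array([[-0.03389253,  0.99941675, -0.00417819,  0.23605559],
       [ 0.98099896,  0.03246829, -0.19127688, -0.45732895],
       [-0.19102966, -0.01058165, -0.98152723,  0.46715605],
       [ 0.        ,  0.        ,  0.        ,  1.        ]])}
shield_grip [{'point': [261.0, 312.9], 'confidence': 0.89}, {'point': [331.5, 551.9], 'confidence': 0.85}]
bay []
```

View pics/w1.png

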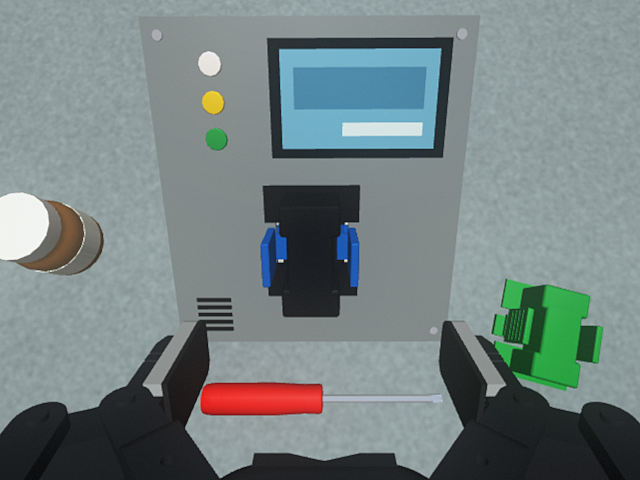

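The wrist view shows the black shield with blue tabs clipped in the panel: tabs at (258,267) and (258,352) (row, col), flange at rows 185-295. The green look-alike is well to the right, at (330,550).

Run:
```python
from h import *
im=cv2.imread("pics/w1.png"); d=np.load("pics/w1.npy"); k=np.load("pics/w1k.npy",allow_pickle=True).item(); W=cloud(d,k)
m=np.zeros((480,640),bool); m[20:335,150:470]=1
P=W[m&(im.min(-1)>100)&(im.max(-1)-im.min(-1)<20)&(d>0)]
c0=P.mean(0)
for _ in range(5):
    n=np.linalg.svd(P-c0,full_matrices=False)[2][2]; n*=np.sign(n[2]); P=P[abs((P-c0)@n)<.0025]; c0=P.mean(0)
yaw=np.degrees(np.arctan2(n[1],n[0])); print("n",n,yaw,len(P))
dist=(W-c0)@n
r=cv2.minAreaRect((P[:,:2]*1000).astype(np.float32)); print(r)
hsv=cv2.cvtColor(im,cv2.COLOR_BGR2HSV)
x=np.cross([0,0,1.],n);yl=x/np.linalg.norm(x); xd=np.cross(yl,n)
# local coords relative to nominal bay
bay0=np.array([.4875,-.2272,0]); bay0[2]=c0[2]-((bay0-c0)[:2]@n[:2])/n[2]; print("bay0",bay0)
L=np.stack([(W-bay0)@xd,(W-bay0)@yl,dist],-1)*1000
box=np.zeros((480,640),bool); box[175:325,250:370]=1
blue=box&(hsv[...,0]>100)&(hsv[...,0]<130)&(hsv[...,1]>120)
for nm,s in [("left",blue&(L[...,1]>10)),("right",blue&(L[...,1]<-10))]:
    A=L[s]; 
    print(nm,len(A),np.percentile(A,[2,50,98],axis=0).round(1).tolist())
blk=box&(im.max(-1)<60)&~blue
for lo,hi in [(.5,6),(38,46)]:
    A=L[blk&(L[...,2]>lo)&(L[...,2]<hi)]
    print("blk",lo,len(A),np.percentile(A,[1,50,99],axis=0).round(1).tolist(), cv2.minAreaRect(A[:,:2].astype(np.float32)))
```

```text
n [0.54471483 0.00129078 0.83862035] 0.13577019478839145 11458
((426.0923156738281, -226.52456665039062), (211.69444274902344, 51.327571868896484), 76.49070739746094)
bay0 [ 0.4875     -0.2272      0.09300839]
left 966 [[-13.0, 16.6, -5.4], [-1.7, 24.3, 31.1], [12.9, 29.2, 48.2]]
right 1033 [[-13.6, -28.3, 8.2], [0.3, -24.2, 36.6], [14.9, -13.9, 49.1]]
blk 0.5 1483 [[-36.8, -32.3, 2.9], [-30.3, 12.5, 4.8], [18.5, 30.3, 6.0]] ((8.705833435058594, -0.3398780822753906), (90.55618286132812, 63.48923110961914), 1.4470800161361694)
blk 38 3975 [[-34.3, -17.2, 39.5], [-15.7, 0.8, 44.7], [25.8, 17.4, 46.0]] ((1.278411865234375, 3.194568634033203), (71.60536193847656, 42.054019927978516), 1.7911120653152466)
```

Run:
```python
from h import *
im=cv2.imread("pics/w1.png"); d=np.load("pics/w1.npy"); k=np.load("pics/w1k.npy",allow_pickle=True).item(); W=cloud(d,k)
print(im[250,200],im[170,400],im[300,420])
m=np.zeros((480,640),bool); m[30:330,185:440]=1; m&=(d>0)&(im.min(-1)>70)&(im.max(-1).astype(int)-im.min(-1)<15)
P=W[m]; c0=np.median(P,0); n=np.array([.5,.016,.866])
for t in [.02,.01,.005,.003,.002,.002,.002]:
    Q=P[abs((P-c0)@n)<t]; c0=Q.mean(0); n=np.linalg.svd(Q-c0,full_matrices=False)[2][2]; n*=np.sign(n[2])
print("n",n,np.degrees(np.arctan2(n[1],n[0])),len(P),len(Q))
n=Ro.from_euler("z",1.9,degrees=True).apply([.5,0,.866])
dist=(W-c0)@n
pan=(abs(dist)<.0025)&(im.max(-1).astype(int)-im.min(-1)<15)&(im.min(-1)>70)
nn,l,st,_=cv2.connectedComponentsWithStats(pan.astype(np.uint8)); i=1+st[1:,4].argmax(); print(st[i])
r=cv2.minAreaRect((W[l==i][:,:2]*1000).astype(np.float32)); print(r)
hsv=cv2.cvtColor(im,cv2.COLOR_BGR2HSV)
yl=np.cross(n,[1,0,0]);yl=np.cross([0,0,1.],n);yl/=np.linalg.norm(yl); xd=np.cross(yl,n)
bay0=np.array([.4875,-.2272,0]); bay0[2]=c0[2]-((bay0-c0)[:2]@n[:2])/n[2]; print("bay0",bay0)
L=np.stack([(W-bay0)@xd,(W-bay0)@yl,dist],-1)*1000
box=np.zeros((480,640),bool); box[175:325,250:370]=1
blue=box&(hsv[...,0]>100)&(hsv[...,0]<130)&(hsv[...,1]>120)
for nm,s in [("left",blue&(L[...,1]>10)),("right",blue&(L[...,1]<-10))]:
    A=L[s]; print(nm,len(A),np.percentile(A,[2,50,98],axis=0).round(1).tolist())
    A=A[A[:,2]>40]; print(nm,len(A),np.percentile(A,[2,50,98],axis=0).round(1).tolist())
blk=box&(im.max(-1)<60)&~blue
for lo,hi in [(1,6),(38,46)]:
    A=L[blk&(L[...,2]>lo)&(L[...,2]<hi)]
    print("blk",lo,len(A),np.percentile(A,[1,50,99],axis=0).round(1).tolist(), cv2.minAreaRect(A[:,:2].astype(np.float32)))
```

```text
[137 138 130] [141 141 130] [137 138 129]
n [0.50022019 0.01843184 0.86570204] 2.1102483334891406 43391 41943
[  138    15   342   327 62743]
((465.954833984375, -228.8507537841797), (191.60122680664062, 201.0381317138672), 1.9515658617019653)
bay0 [ 0.4875    -0.2272     0.0970455]
left 958 [[-8.1, 16.7, -8.4], [2.5, 23.7, 27.3], [18.0, 28.4, 44.9]]
left 378 [[-8.0, 23.4, 41.7], [4.0, 25.8, 43.7], [18.5, 28.3, 45.0]]
right 1033 [[-9.6, -28.8, 2.9], [3.2, -24.7, 32.8], [18.6, -14.5, 44.8]]
right 416 [[-12.4, -29.0, 40.3], [3.0, -26.4, 43.6], [18.5, -14.2, 45.1]]
blk 1 2497 [[-34.0, -31.6, 1.4], [-19.7, 6.1, 3.0], [44.5, 30.8, 5.3]] ((7.213161468505859, -0.6262722015380859), (63.39965057373047, 82.8963394165039), 89.92013549804688)
blk 38 5873 [[-29.8, -17.4, 39.4], [2.2, -0.4, 41.9], [40.1, 16.8, 43.4]] ((5.651456832885742, 1.0962810516357422), (71.70977020263672, 52.56492233276367), 0.4190550744533539)
```

```bash
cat >> h.py <<'E'
N=Ro.from_euler("z",1.95,degrees=True).apply([.5,0,.866]); BAY=np.array([.4914,-.2275,.0948])
E
python3 - <<'E'
from h import *
p,R,o=pose(); print(p,o["tcp_rot"],o["time"])
for h in (.085,.020): print(h,rel(BAY+h*N,shieldR(1.95,1)))
E
```

```text
[ 0.55276455 -0.21550922  0.21871756] [-179.70550693  -29.69210656 -178.15723998] 3.2
0.085 (array([-0.0082, -0.0097,  0.0533]), array([-0.24,  0.31, -0.09]))
0.02 (array([-0.0079, -0.0094,  0.1183]), array([-0.24,  0.31, -0.09]))
```

Request:
play_rows:
  targets:
    - {"fingers": 1, "x": -0.008, "y": -0.0095, "z": 0.02, "wx": -0.2, "wy": 0.3, "wz": -0.1}
    - {"fingers": 1, "x": -0.008, "y": -0.0095, "z": 0.045, "wx": -0.2, "wy": 0.3, "wz": -0.1}
    - {"fingers": 1, "x": -0.008, "y": -0.0095, "z": 0.053, "wx": -0.2, "wy": 0.3, "wz": -0.1}
    - {"fingers": 1, "x": -0.008, "y": -0.0095, "z": 0.053, "wx": -0.2, "wy": 0.3, "wz": -0.1}
    - {"fingers": 1, "x": -0.008, "y": -0.0095, "z": 0.053, "wx": -0.2, "wy": 0.3, "wz": -0.1}

```text
time: 3.62
ee_pos: [0.5336, -0.2259, 0.1688]
tcp_rot: [-180.0, -30.0, -178.0]
wrist_force: [0.1, -0.1, 1.3]
opening: 0.0854
```

Run:
```python
from h import *
p,R,o=pose(); print(p,o["tcp_rot"],o["q"],o["time"])
for h in (.085,.020): print(h,rel(BAY+h*N,shieldR(1.95,1)))
im,d=bot.camera("wrist"); cv2.imwrite("pics/w2.png",im)
```

```text
[ 0.53357523 -0.22591595  0.16875517] [-179.98063685  -30.03758377 -178.04745553] [-18.2502858   37.62589516  38.06422802 118.91885681  -9.97308695
 -17.67099301] 3.6167
0.085 (array([-0.0004, -0.0001,  0.0002]), array([-0.02, -0.04,  0.  ]))
0.02 (array([-0.0005, -0.0001,  0.0651]), array([-0.02, -0.04,  0.  ]))
```

View pics/w2.png

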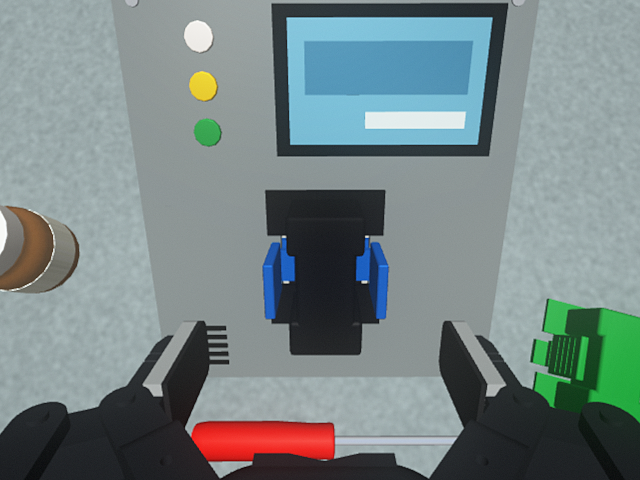

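The jaws (col 324) are centred on the tabs (cols 265-387). I'll descend along the normal.

Request:
play_rows:
  targets:
    - {"fingers": 1, "x": 0, "y": 0, "z": 0.015, "wx": 0, "wy": 0, "wz": 0}
    - {"fingers": 1, "x": 0, "y": 0, "z": 0.03, "wx": 0, "wy": 0, "wz": 0}
    - {"fingers": 1, "x": 0, "y": 0, "z": 0.045, "wx": 0, "wy": 0, "wz": 0}
    - {"fingers": 1, "x": 0, "y": 0, "z": 0.055, "wx": 0, "wy": 0, "wz": 0}
    - {"fingers": 1, "x": 0, "y": 0, "z": 0.06, "wx": 0, "wy": 0, "wz": 0}
    - {"fingers": 1, "x": 0, "y": 0, "z": 0.065, "wx": 0, "wy": 0, "wz": 0}
    - {"fingers": 1, "x": 0, "y": 0, "z": 0.065, "wx": 0, "wy": 0, "wz": 0}
    - {"fingers": 1, "x": 0, "y": 0, "z": 0.065, "wx": 0, "wy": 0, "wz": 0}

```text
time: 4.33
ee_pos: [0.5014, -0.2274, 0.112]
tcp_rot: [-180.0, -30.0, -178.1]
wrist_force: [-0.2, -0.1, -0.4]
opening: 0.0856
```

Run:
```python
from h import *
p,R,o=pose(); print(p,o["tcp_rot"],o["q"],o["time"])
print(rel(BAY+.02*N,shieldR(1.95,1)))
im,d=bot.camera("wrist"); cv2.imwrite("pics/w3.png",im)
```

```text
[ 0.50142591 -0.22743381  0.11195855] [-179.97662211  -30.0333074  -178.07397631] [-19.22959316  32.54639824  24.38315985 110.16107279 -10.42878701
 -18.52350441] 4.3333
(array([ 0.0001,  0.0003, -0.0001]), array([-0.01, -0.03, -0.02]))
```

View pics/w3.png

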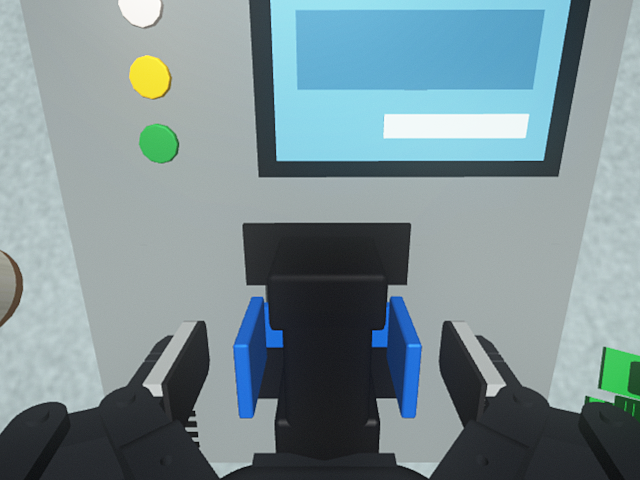

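The pads straddle both blue tabs evenly (tabs at cols 250 and 405, pads at 195 and 455). Next I squeeze.

Request:
play_rows:
  targets:
    - {"fingers": -1, "x": 0, "y": 0, "z": 0, "wx": 0, "wy": 0, "wz": 0}
    - {"fingers": -1, "x": 0, "y": 0, "z": 0, "wx": 0, "wy": 0, "wz": 0}
    - {"fingers": -1, "x": 0, "y": 0, "z": 0, "wx": 0, "wy": 0, "wz": 0}
    - {"fingers": -1, "x": 0, "y": 0, "z": 0, "wx": 0, "wy": 0, "wz": 0}
    - {"fingers": -1, "x": 0, "y": 0, "z": 0, "wx": 0, "wy": 0, "wz": 0}
    - {"fingers": -1, "x": 0, "y": 0, "z": 0, "wx": 0, "wy": 0, "wz": 0}
    - {"fingers": -1, "x": 0, "y": 0, "z": 0, "wx": 0, "wy": 0, "wz": 0}
    - {"fingers": -1, "x": 0, "y": 0, "z": 0, "wx": 0, "wy": 0, "wz": 0}
    - {"fingers": -1, "x": 0, "y": 0, "z": 0, "wx": 0, "wy": 0, "wz": 0}
    - {"fingers": -1, "x": 0, "y": 0, "z": 0, "wx": 0, "wy": 0, "wz": 0}
  grip_force: 25

```text
time: 5.22
ee_pos: [0.5015, -0.2274, 0.1122]
tcp_rot: [-180.0, -30.0, -178.1]
wrist_force: [3.8, 0.8, 6.3]
opening: 0.0386
```

Run:
```python
from h import *
p,R,o=pose(); print(p,o["tcp_rot"],o["opening"],o["wrist_force"],o["time"])
im,d=bot.camera("wrist"); cv2.imwrite("pics/w4.png",im)
```

```text
[ 0.50152321 -0.22738081  0.11217806] [-179.96386483  -29.97047609 -178.07991269] 0.038570972275395785 [3.78422862 0.83588005 6.26990443] 5.2167
```

View pics/w4.png

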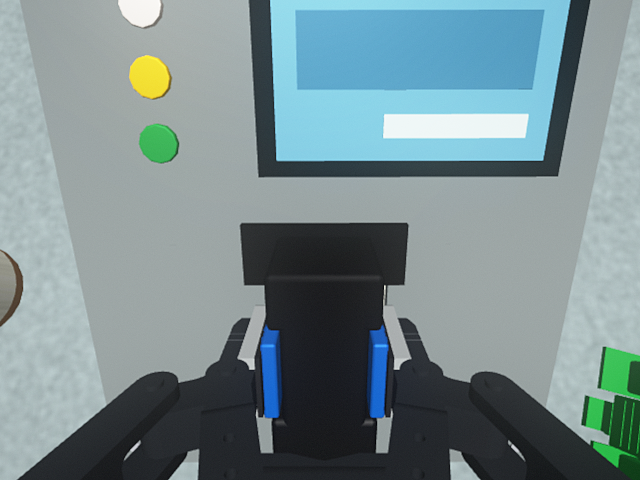

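The opening is 38.6 mm, so the tabs are fully pressed. I'll lift along the normal.

Request:
play_rows:
  targets:
    - {"fingers": -1, "x": 0, "y": 0, "z": -0.003, "wx": 0, "wy": 0, "wz": 0}
    - {"fingers": -1, "x": 0, "y": 0, "z": -0.007, "wx": 0, "wy": 0, "wz": 0}
    - {"fingers": -1, "x": 0, "y": 0, "z": -0.012, "wx": 0, "wy": 0, "wz": 0}
    - {"fingers": -1, "x": 0, "y": 0, "z": -0.018, "wx": 0, "wy": 0, "wz": 0}
    - {"fingers": -1, "x": 0, "y": 0, "z": -0.026, "wx": 0, "wy": 0, "wz": 0}
    - {"fingers": -1, "x": 0, "y": 0, "z": -0.035, "wx": 0, "wy": 0, "wz": 0}
    - {"fingers": -1, "x": 0, "y": 0, "z": -0.045, "wx": 0, "wy": 0, "wz": 0}
    - {"fingers": -1, "x": 0, "y": 0, "z": -0.055, "wx": 0, "wy": 0, "wz": 0}
    - {"fingers": -1, "x": 0, "y": 0, "z": -0.06, "wx": 0, "wy": 0, "wz": 0}
    - {"fingers": -1, "x": 0, "y": 0, "z": -0.06, "wx": 0, "wy": 0, "wz": 0}

```text
time: 6.1
ee_pos: [0.5317, -0.2264, 0.164]
tcp_rot: [-180.0, -30.0, -178.1]
wrist_force: [-1.0, -0.5, -0.6]
opening: 0.0387
```

Run:
```python
from h import *
p,R,o=pose(); print(p,o["tcp_rot"],o["opening"],o["wrist_force"],o["time"])
im,d=bot.camera("wrist"); cv2.imwrite("pics/w5.png",im); im2,d2=bot.camera("scene"); 
cv2.imwrite("pics/w5.png",cv2.hconcat([im[120:,140:500][:300,:360],cv2.resize(im2[150:300,150:320],(340,300))]))
# carry: mid & above tray, R down with yaw -4.9
T=[.556,.223]
print("mid",rel([.53,-.05,.26],shieldR(-1,1,0))); print("over",rel([T[0],T[1],.16],shieldR(-4.9,1,0)))
```

```text
[ 0.53169579 -0.22642689  0.16395397] [-179.97216285  -30.01596115 -178.07064482] 0.038718859459333795 [-0.96599815 -0.50677208 -0.60990552] 6.1
mid (array([ 0.0445,  0.1764, -0.0865]), array([ -0.77, -30.09,   2.87]))
over (array([-0.0361,  0.4483, -0.0176]), array([ -1.79, -30.06,   6.68]))
```

View pics/w5.png

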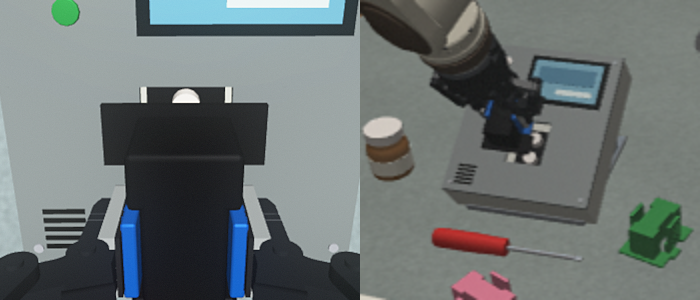

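The shield is off: the bay opening shows behind it, and the wrist force is near zero. Next I carry it up and over to the tray while levelling it.

Request:
play_rows:
  targets:
    - {"fingers": -1, "x": 0.005, "y": 0.01, "z": -0.015, "wx": 0, "wy": -2, "wz": 0}
    - {"fingers": -1, "x": 0.012, "y": 0.03, "z": -0.035, "wx": -0.2, "wy": -6, "wz": 0.5}
    - {"fingers": -1, "x": 0.02, "y": 0.055, "z": -0.055, "wx": -0.3, "wy": -11, "wz": 1}
    - {"fingers": -1, "x": 0.03, "y": 0.085, "z": -0.07, "wx": -0.5, "wy": -16, "wz": 1.5}
    - {"fingers": -1, "x": 0.038, "y": 0.115, "z": -0.08, "wx": -0.6, "wy": -21, "wz": 2}
    - {"fingers": -1, "x": 0.043, "y": 0.146, "z": -0.085, "wx": -0.7, "wy": -26, "wz": 2.5}
    - {"fingers": -1, "x": 0.044, "y": 0.176, "z": -0.086, "wx": -0.8, "wy": -30, "wz": 2.9}
    - {"fingers": -1, "x": 0.036, "y": 0.206, "z": -0.08, "wx": -0.9, "wy": -30, "wz": 3.3}
    - {"fingers": -1, "x": 0.027, "y": 0.236, "z": -0.074, "wx": -1, "wy": -30, "wz": 3.8}
    - {"fingers": -1, "x": 0.018, "y": 0.266, "z": -0.067, "wx": -1.1, "wy": -30, "wz": 4.2}
    - {"fingers": -1, "x": 0.009, "y": 0.296, "z": -0.06, "wx": -1.2, "wy": -30, "wz": 4.6}
    - {"fingers": -1, "x": 0, "y": 0.326, "z": -0.053, "wx": -1.3, "wy": -30, "wz": 5}
    - {"fingers": -1, "x": -0.009, "y": 0.356, "z": -0.045, "wx": -1.5, "wy": -30, "wz": 5.5}
    - {"fingers": -1, "x": -0.018, "y": 0.386, "z": -0.036, "wx": -1.6, "wy": -30, "wz": 6}
    - {"fingers": -1, "x": -0.026, "y": 0.413, "z": -0.028, "wx": -1.7, "wy": -30, "wz": 6.3}
    - {"fingers": -1, "x": -0.032, "y": 0.434, "z": -0.021, "wx": -1.8, "wy": -30.1, "wz": 6.6}
    - {"fingers": -1, "x": -0.036, "y": 0.448, "z": -0.018, "wx": -1.8, "wy": -30.1, "wz": 6.7}
    - {"fingers": -1, "x": -0.036, "y": 0.448, "z": -0.018, "wx": -1.8, "wy": -30.1, "wz": 6.7}
    - {"fingers": -1, "x": -0.036, "y": 0.448, "z": -0.018, "wx": -1.8, "wy": -30.1, "wz": 6.7}

```text
time: 7.78
ee_pos: [0.5556, 0.2227, 0.1602]
tcp_rot: [-180.0, -0.0, 175.1]
wrist_force: [-0.2, 0.0, -0.7]
opening: 0.0386
```

Run:
```python
from h import *
p,R,o=pose(); print(p,o["tcp_rot"],o["opening"],o["wrist_force"],o["time"],o["q"])
print(rel([.556,.223,.16],shieldR(-4.9,1,0)))
k=bot.get_calibration("wrist");im,d=bot.camera("wrist"); cv2.imwrite("pics/w6.png",im);np.save("pics/w6.npy",d); np.save("pics/w6k.npy",k,allow_pickle=True)
im,d=bot.camera("scene"); cv2.imwrite("pics/s6.png",cv2.resize(im[180:360,320:560],(800,600)));np.save("pics/s6.npy",d);cv2.imwrite("pics/s6f.png",im)
```

```text
[0.55559441 0.2226841  0.16023134] [-1.79951430e+02 -1.51679099e-02  1.75135530e+02] 0.03857480117953608 [-0.229132    0.03909082 -0.67757588] 7.7833 [ 2.18578151e+01  1.08107881e+01  7.47897254e+00  8.67035725e+01
 -3.65617072e-02  2.67222897e+01]
(array([-0.0004,  0.0003,  0.0002]), array([-0.05, -0.02,  0.04]))
```

View pics/w6.png

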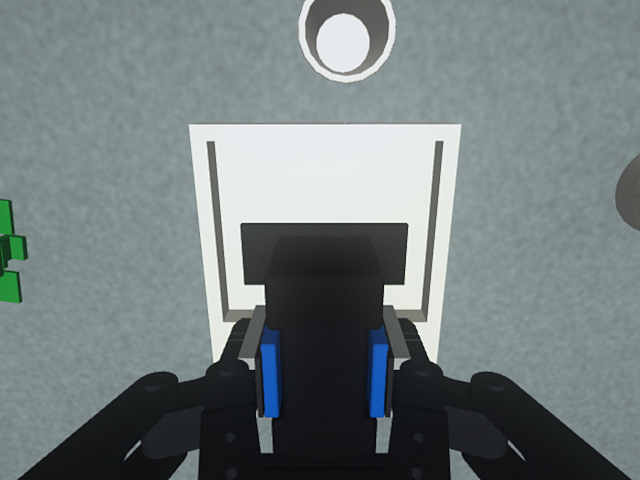

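View pics/s6.png

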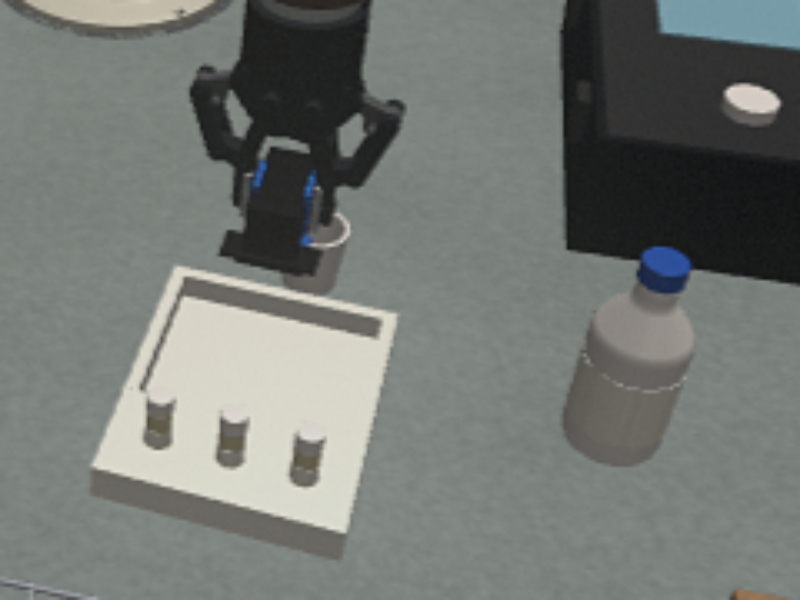

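Run:
```python
from h import *
im=cv2.imread("pics/w6.png"); d=np.load("pics/w6.npy"); k=np.load("pics/w6k.npy",allow_pickle=True).item(); W=cloud(d,k)
m=(im.min(-1)>90)&(d>0)
for r,c in [(126,195),(126,455),(200,320),(312,330),(330,330)]: print((r,c),W[r,c].round(4))
b=(im.max(-1)<60); b[:215]=0; b[290:]=0
for r,c in [(228,245),(228,400),(280,247),(280,400),(245,320)]: print("shield",(r,c),W[r,c].round(4))
for r in (150,180,210): 
    z=W[r,:,2]; s=np.where((z>.004)&(z<.014)&m[r])[0]; print(r,W[r,s[0]].round(4),W[r,s[-1]].round(4))
```

```text
(126, 195) [0.4801 0.1474 0.0268]
(126, 455) [0.4939 0.3096 0.0262]
(200, 320) [0.5386 0.2206 0.0059]
(312, 330) [0.5329 0.226  0.1815]
(330, 330) [0.5388 0.2255 0.1818]
shield (228, 245) [0.5158 0.1952 0.142 ]
shield (228, 400) [0.5206 0.2542 0.1424]
shield (280, 247) [0.5371 0.193  0.1426]
shield (280, 400) [0.5424 0.2537 0.1422]
shield (245, 320) [0.5207 0.2237 0.1545]
150 [0.4967 0.1518 0.0136] [0.5094 0.3012 0.013 ]
180 [0.517  0.15   0.0123] [0.5294 0.2997 0.0139]
210 [0.5379 0.148  0.0132] [0.5505 0.2978 0.0134]
```

Request:
play_rows:
  targets:
    - {"fingers": -1, "x": 0, "y": 0, "z": 0.02, "wx": 0, "wy": 0, "wz": 0}
    - {"fingers": -1, "x": 0, "y": 0, "z": 0.04, "wx": 0, "wy": 0, "wz": 0}
    - {"fingers": -1, "x": 0, "y": 0, "z": 0.06, "wx": 0, "wy": 0, "wz": 0}
    - {"fingers": -1, "x": 0, "y": 0, "z": 0.075, "wx": 0, "wy": 0, "wz": 0}
    - {"fingers": -1, "x": 0, "y": 0, "z": 0.085, "wx": 0, "wy": 0, "wz": 0}
    - {"fingers": -1, "x": 0, "y": 0, "z": 0.085, "wx": 0, "wy": 0, "wz": 0}
    - {"fingers": -1, "x": 0, "y": 0, "z": 0.085, "wx": 0, "wy": 0, "wz": 0}

```text
time: 8.47
ee_pos: [0.5563, 0.222, 0.0763]
tcp_rot: [180.0, 0.1, 175.0]
wrist_force: [-0.6, -0.3, -1.3]
opening: 0.0387
```

Run:
```python
from h import *
for c,b in [("scene",(200,330,330,460)),("wrist",(0,480,0,640))]:
    im,d=bot.camera(c); cv2.imwrite(f"pics/{c}7.png",cv2.resize(im[b[0]:b[1],b[2]:b[3]],(600,600) if c=="scene" else (640,480)))
```

```text
(no output)
```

View pics/scene7.png

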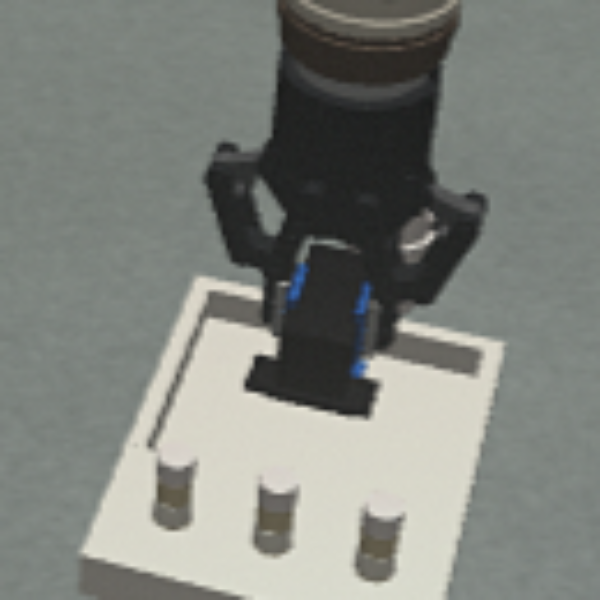

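View pics/wrist7.png

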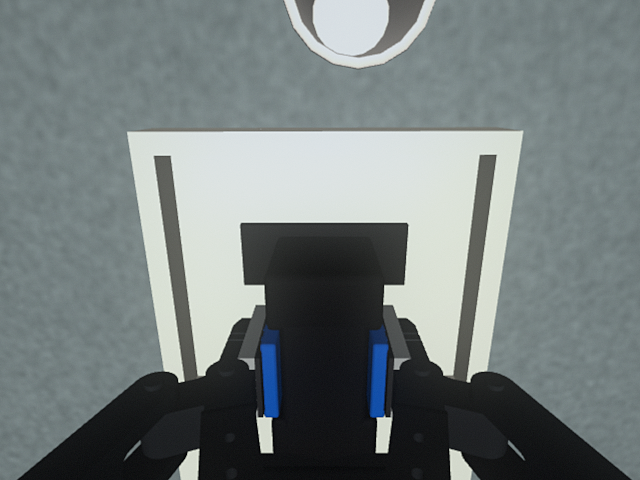

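The shield hangs level over the recess with about 25 mm margin all round. I'll lower it slowly.

Request:
play_rows:
  targets:
    - {"fingers": -1, "x": 0, "y": 0, "z": 0.01, "wx": 0, "wy": 0, "wz": 0}
    - {"fingers": -1, "x": 0, "y": 0, "z": 0.02, "wx": 0, "wy": 0, "wz": 0}
    - {"fingers": -1, "x": 0, "y": 0, "z": 0.027, "wx": 0, "wy": 0, "wz": 0}
    - {"fingers": -1, "x": 0, "y": 0, "z": 0.03, "wx": 0, "wy": 0, "wz": 0}
    - {"fingers": -1, "x": 0, "y": 0, "z": 0.031, "wx": 0, "wy": 0, "wz": 0}
    - {"fingers": -1, "x": 0, "y": 0, "z": 0.032, "wx": 0, "wy": 0, "wz": 0}
    - {"fingers": -1, "x": 0, "y": 0, "z": 0.032, "wx": 0, "wy": 0, "wz": 0}
    - {"fingers": -1, "x": 0, "y": 0, "z": 0.032, "wx": 0, "wy": 0, "wz": 0}

```text
time: 9.23
ee_pos: [0.5563, 0.2228, 0.0441]
tcp_rot: [180.0, 0.1, 175.1]
wrist_force: [0.6, -0.1, -1.4]
opening: 0.039
```

Run:
```python
from h import *
p,R,o=pose(); print(p,o["tcp_rot"],o["opening"],o["wrist_force"],o["time"])
```

```text
[0.55631568 0.22277898 0.0440532 ] [1.79982052e+02 7.16050890e-02 1.75070745e+02] 0.0390208478181985 [ 0.63315613 -0.12398988 -1.38868921] 9.2333
```

Request:
play_rows:
  targets:
    - {"fingers": -1, "x": 0, "y": 0, "z": 0.001, "wx": 0, "wy": 0, "wz": 0}
    - {"fingers": -1, "x": 0, "y": 0, "z": 0.002, "wx": 0, "wy": 0, "wz": 0}
    - {"fingers": -1, "x": 0, "y": 0, "z": 0.002, "wx": 0, "wy": 0, "wz": 0}
    - {"fingers": -1, "x": 0, "y": 0, "z": 0.002, "wx": 0, "wy": 0, "wz": 0}

```text
time: 9.57
ee_pos: [0.5561, 0.2227, 0.0417]
tcp_rot: [180.0, 0.0, 175.1]
wrist_force: [-0.1, 0.1, -1.4]
opening: 0.0386
```

Request:
play_rows:
  targets:
    - {"fingers": -1, "x": 0, "y": 0, "z": 0.0005, "wx": 0, "wy": 0, "wz": 0}
    - {"fingers": -1, "x": 0, "y": 0, "z": 0.001, "wx": 0, "wy": 0, "wz": 0}
    - {"fingers": -1, "x": 0, "y": 0, "z": 0.001, "wx": 0, "wy": 0, "wz": 0}

```text
time: 9.82
ee_pos: [0.5561, 0.2227, 0.0406]
tcp_rot: [180.0, 0.0, 175.1]
wrist_force: [-0.4, -0.1, -1.8]
opening: 0.0386
```

Request:
play_rows:
  targets:
    - {"fingers": -1, "x": 0, "y": 0, "z": 0.0005, "wx": 0, "wy": 0, "wz": 0}
    - {"fingers": -1, "x": 0, "y": 0, "z": 0.001, "wx": 0, "wy": 0, "wz": 0}
    - {"fingers": -1, "x": 0, "y": 0, "z": 0.001, "wx": 0, "wy": 0, "wz": 0}

```text
time: 10.07
ee_pos: [0.5561, 0.2227, 0.0396]
tcp_rot: [180.0, 0.0, 175.1]
wrist_force: [-0.6, -0.2, -1.5]
opening: 0.0388
```

Request:
play_rows:
  targets:
    - {"fingers": -1, "x": 0, "y": 0, "z": 0.0005, "wx": 0, "wy": 0, "wz": 0}
    - {"fingers": -1, "x": 0, "y": 0, "z": 0.001, "wx": 0, "wy": 0, "wz": 0}
    - {"fingers": -1, "x": 0, "y": 0, "z": 0.001, "wx": 0, "wy": 0, "wz": 0}

```text
time: 10.32
ee_pos: [0.5562, 0.2227, 0.0395]
tcp_rot: [180.0, 0.1, 175.1]
wrist_force: [-2.6, -0.8, 7.0]
opening: 0.0386
```

Contact: about 8 N rise and descent stopped. I'll open gradually, lowering slightly to offset the pads swinging back.

Request:
play_rows:
  targets:
    - {"fingers": -0.05, "x": 0, "y": 0, "z": 0, "wx": 0, "wy": 0, "wz": 0}
    - {"fingers": 0.03, "x": 0, "y": 0, "z": 0.0003, "wx": 0, "wy": 0, "wz": 0}
    - {"fingers": 0.1, "x": 0, "y": 0, "z": 0.0008, "wx": 0, "wy": 0, "wz": 0}
    - {"fingers": 0.17, "x": 0, "y": 0, "z": 0.0013, "wx": 0, "wy": 0, "wz": 0}
    - {"fingers": 0.24, "x": 0, "y": 0, "z": 0.0018, "wx": 0, "wy": 0, "wz": 0}
    - {"fingers": 0.31, "x": 0, "y": 0, "z": 0.0022, "wx": 0, "wy": 0, "wz": 0}
    - {"fingers": 0.38, "x": 0, "y": 0, "z": 0.0025, "wx": 0, "wy": 0, "wz": 0}
    - {"fingers": 0.5, "x": 0, "y": 0, "z": 0.0025, "wx": 0, "wy": 0, "wz": 0}
    - {"fingers": 0.7, "x": 0, "y": 0, "z": 0.0025, "wx": 0, "wy": 0, "wz": 0}
    - {"fingers": 0.7, "x": 0, "y": 0, "z": 0.0025, "wx": 0, "wy": 0, "wz": 0}
    - {"fingers": 0.7, "x": 0, "y": 0, "z": 0.0025, "wx": 0, "wy": 0, "wz": 0}

```text
time: 11.23
ee_pos: [0.5562, 0.2227, 0.0363]
tcp_rot: [180.0, 0.1, 175.1]
wrist_force: [-0.1, -1.2, -0.0]
opening: 0.0726
```

Run:
```python
from h import *
p,R,o=pose(); print(p,o["tcp_rot"],o["opening"],o["wrist_force"],o["time"])
im,d=bot.camera("wrist"); cv2.imwrite("pics/w8.png",im)
```

```text
[0.55615225 0.22273428 0.03626384] [1.79994610e+02 5.03479234e-02 1.75074500e+02] 0.0725984395423434 [-0.07699264 -1.23277391 -0.00465917] 11.2333
```

View pics/w8.png

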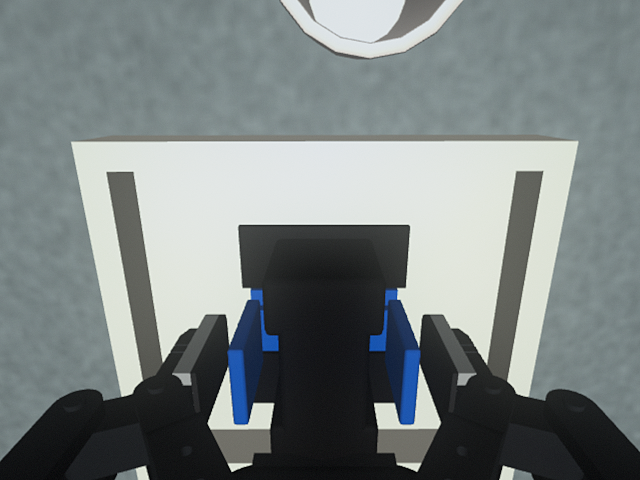

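Both tabs have sprung back (cols 240 and 405) and the pads are clear. I'll retract straight up.

Request:
play_rows:
  targets:
    - {"fingers": 0.75, "x": 0, "y": 0, "z": -0.008, "wx": 0, "wy": 0, "wz": 0}
    - {"fingers": 0.75, "x": 0, "y": 0, "z": -0.022, "wx": 0, "wy": 0, "wz": 0}
    - {"fingers": 0.75, "x": 0, "y": 0, "z": -0.045, "wx": 0, "wy": 0, "wz": 0}
    - {"fingers": 0.75, "x": 0, "y": 0, "z": -0.075, "wx": 0, "wy": 0, "wz": 0}
    - {"fingers": 1, "x": 0, "y": 0, "z": -0.11, "wx": 0, "wy": 0, "wz": 0}
    - {"fingers": 1, "x": 0, "y": 0, "z": -0.145, "wx": 0, "wy": 0, "wz": 0}
    - {"fingers": 1, "x": 0, "y": 0, "z": -0.17, "wx": 0, "wy": 0, "wz": 0}
    - {"fingers": 1, "x": 0, "y": 0, "z": -0.18, "wx": 0, "wy": 0, "wz": 0}
    - {"fingers": 1, "x": 0, "y": 0, "z": -0.18, "wx": 0, "wy": 0, "wz": 0}
    - {"fingers": 1, "x": 0, "y": 0, "z": -0.18, "wx": 0, "wy": 0, "wz": 0}

```text
time: 12.12
ee_pos: [0.5561, 0.2227, 0.2158]
tcp_rot: [180.0, 0.0, 175.1]
wrist_force: [-0.1, -0.2, 0.1]
opening: 0.0856
```

Run:
```python
from h import *
p,R,o=pose(); print(p,o["wrist_force"],o["time"])
k=bot.get_calibration("wrist");im,d=bot.camera("wrist"); W=cloud(d,k)
im2,_=bot.camera("scene")
cv2.imwrite("pics/f9.png",cv2.hconcat([cv2.resize(im,(400,300)),cv2.resize(im2,(400,300))]))
cv2.imwrite("pics/f9b.png",cv2.resize(im2[230:350,330:490],(800,600),interpolation=2))
b=(im.max(-1)<60)&(W[...,2]<.08)&(W[...,2]>.015)&(abs(W[...,0]-.556)<.06)&(abs(W[...,1]-.223)<.06)
h=b&(W[...,2]>.055);f=b&(W[...,2]<.03)
for n,s in (("hood",h),("flange",f)):
    P=W[s]; A=np.c_[P[:,:2]-P[:,:2].mean(0),np.ones(len(P))]; print(n,len(P),P.min(0),P.max(0),np.linalg.lstsq(A,P[:,2],rcond=None)[0])
```

```text
[0.5560547  0.22271565 0.21583769] [-0.098198   -0.22898316  0.05069984] 12.1167
hood 4102 [0.51970597 0.20198782 0.05501095] [0.5928796  0.24634506 0.06395346] [ 0.00307649 -0.00693819  0.06084991]
flange 1587 [0.51451115 0.18728204 0.0186844 ] [0.5986263  0.25621839 0.0296213 ] [-0.0052     -0.00138616  0.02217481]
```

View pics/f9.png

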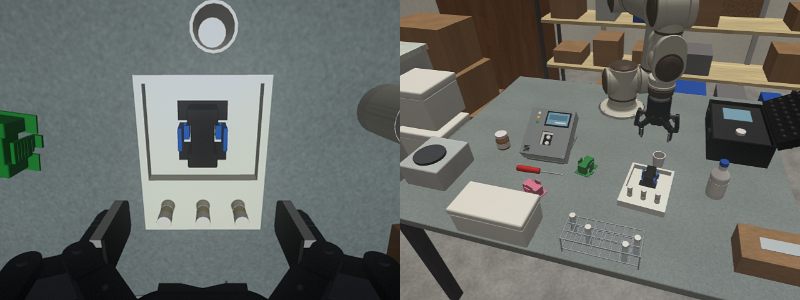

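View pics/f9b.png

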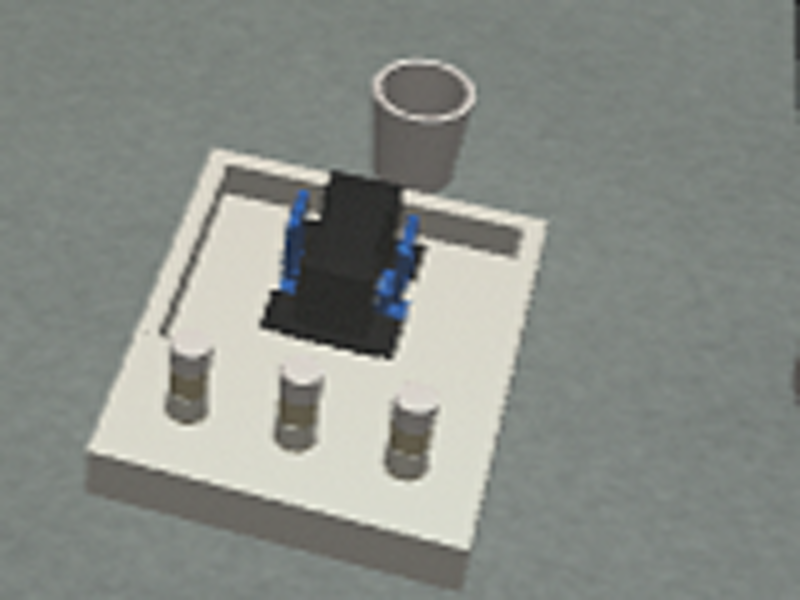

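The shield stands upright in the recess centre. The hood and flange slopes are under 0.5°, the hood top is at 61 mm (expected 8+12+42 = 62), and the other items have not moved.

```bash
python3 -c "
from workcell import bot
print(bot.job_done())"
```

```text
the job is handed in; nothing more can be done
None
```

The black light shield is off the analyser and standing upright and flat in the tray's empty recess, with the gripper clear. I handed the job in at about 12.2 s.

- **Removal:** I squeezed both blue tabs with 25 N until the opening was 38.6 mm, which means fully pressed. The shield then lifted straight off along the panel's normal.
- **Placing:** I levelled the shield on the way and lowered it until it touched the floor at about 7 N. I opened the gripper gradually and drew it straight up.
- **Last checks:**
  - Both tabs had sprung back after release.
  - The shield was level to under 0.5°.
  - The hood top measured 61 mm above the table, against 62 mm expected.
  - The shield sat centred in the recess with about 25 mm or more to each wall.
  - The wrist force was near zero.
  - The vials, beaker, bottle, jar, screwdriver and the green and pink look-alikes appeared unmoved in the final pictures. I judged this by eye, not by measurement.
- **Problems:**
  - My first move call was refused because its rows left out some keys, so nothing moved.
  - An early panel fit from the wrist camera came out wrong, and I redid it before approaching.
  - The first top-camera estimate of the bay was about 4 mm off, and I corrected it from the wrist camera.

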